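Load the charge-check slide and hold the field probe in the guard bore

TASK

Check a row of chip trays for static charge: lay the two open black chip trays flat in the empty end pockets of the slide, either tray in either pocket, beside the lidded tray in the middle, then push the slide fully home under the earthed guard plate. Next take the field probe from its stand by its handle and lower its thin rod, upright and centred, through the hole in the guard plate, without it ever touching the plate, the slide or a tray, until its tip is about 8 mm above the middle tray (the dark ring on the rod is then level with the top of the brass bush). Finish while holding it there for the reading, hanging still and free from the gripper, with the other things on the table left undisturbed.

Things in the scene. Friction and masses are not known exactly. Their poses are not given: they have to be found in the camera images.
- charge_fixture: Fixed fixture, base 210 (x) x 236 mm (y). Origin on the table; x along the slide's travel, away from the push post; z up. A steel guard plate, 60 (x) x 230 x 10 mm, bridges it on side pillars, centred at x +45 mm, top 60 mm above the table; fittings on it rise 12 mm, 72-75 mm to each side of the hole. The slide's row of 3 pockets (along y, 61 mm pitch) is centred at x -70 mm when out
- bore (a point): Centre of the hole in the guard plate, at the top of its brass bush (31 mm across), 63 mm above the table. The hole is 18 mm in diameter, vertical, 13 mm deep, open below; z up. With the slide home the middle pocket is right below it and the top of the middle tray lies 35 mm below this point
- slide (a joint): Travel of the slide, m: 0 = out at the loading position (start), 0.115 = fully home against its stop. It runs along the fixture's x, has light friction (under 2 N) and stays where it is left
- push_post (a point): Middle of the black upright post at the front of the slide, 12 mm in diameter, standing free from 24 to 47 mm above the table (this point 35 mm), 128 mm in front (fixture -x) of the fixture's origin when the slide is out. Push it from its front, or pinch it, to move the slide. With the slide home, 22 mm stay free between post and guard plate
- pocket_left (a point): Centre of the floor of the pocket at the fixture's +y end, 22 mm above the table; axes as the fixture's. A pocket is 56 mm square, for 51 mm trays, framed by round steel bars rising 3.5 mm above its floor; the bars are left out along the middle 34 mm of its front and back (-x, +x) sides, for fingers
- pocket_mid (a point): Same for the middle pocket, which holds the lidded tray from the start
- pocket_right (a point): Same for the pocket at the fixture's -y end
- tray_a_center (a point): Centre (half-way up) of an open black chip tray, 51 x 51 x 6 mm, square, lying on the table at the start; axes along its sides, z up
- tray_b_center (a point): Centre of the second open black chip tray, same size
- tray_mid_center (a point): Centre of the lidded pale grey chip tray, 51 x 51 x 6 mm, already in the middle pocket
- probe_grip (a point): Field probe: upright pen-like tool, 134 mm long, 60 g: round black handle, 18 mm in diameter, 62 mm long, above a bare steel rod 8 mm in diameter, 72 mm long. This point is on its axis in the handle, 24 mm below the top end, 38 mm above the handle's lower shoulder, 110 mm above the rod's tip; z up along the probe. At the start it hangs in its stand, this point 124 mm above the table
- probe_tip (a point): Centre of the lower end of the field probe's rod, on the probe's axis; z up along the probe. A dark ring round the rod lies 27 mm above it
- probe_stand: Fixed stand of the field probe. Origin on the table right below the probe's axis. The rod hangs through a ring of 12 mm bore, top 86 mm above the table, the handle's shoulder resting on it; lift the probe straight up by at least 75 mm to clear it. A round column, 86 mm high, stands 33 mm from the probe's axis on the stand's +x side; base 84 x 66 mm
- tweezers: Bystander: steel tweezers lying on the table, 129 mm long; leave alone
- loupe: Bystander: black eye loupe, 38 mm across, 32 mm high; leave alone
- tape: Bystander: roll of tape lying flat, 65 mm across, 12 mm high; leave alone
Things that resemble listed ones, but are neither listed nor needed, are in the scene too. Leave any blue look-alike of the part that bears tray_a_center alone.

How it is judged (in metres and radians):
On the way, in this order (a step that is already met when the one before it is completed fails the run):
1. the two black trays lie flat in the end pockets beside the lidded tray, let go (horizontal distance between tray_mid_center and pocket_mid below 0.005 m and z of tray_mid_center in the frame of pocket_mid below 0.0055 m and angle between tray_mid_center's own z axis and vertical below 0.05 rad and ((horizontal distance between tray_a_center and pocket_left below 0.005 m and z of tray_a_center in the frame of pocket_left below 0.0055 m and angle between each of tray_a_center, tray_b_center's own z axis and vertical below 0.05 rad and horizontal distance between tray_b_center and pocket_right below 0.005 m and z of tray_b_center in the frame of pocket_right below 0.0055 m) or (horizontal distance between tray_a_center and pocket_right below 0.005 m and z of tray_a_center in the frame of pocket_right below 0.0055 m and angle between each of tray_a_center, tray_b_center's own z axis and vertical below 0.05 rad and horizontal distance between tray_b_center and pocket_left below 0.005 m and z of tray_b_center in the frame of pocket_left below 0.0055 m)) and contact force between the fingers and tray_a below 0.05 N and contact force between the fingers and tray_b below 0.05 N and contact force between the fingers and tray_mid below 0.05 N), for 0.2 s.
2. the slide is fully home with the row of three trays on it (horizontal distance between tray_mid_center and pocket_mid below 0.005 m and z of tray_mid_center in the frame of pocket_mid below 0.0055 m and angle between tray_mid_center's own z axis and vertical below 0.05 rad and ((horizontal distance between tray_a_center and pocket_left below 0.005 m and z of tray_a_center in the frame of pocket_left below 0.0055 m and angle between each of tray_a_center, tray_b_center's own z axis and vertical below 0.05 rad and horizontal distance between tray_b_center and pocket_right below 0.005 m and z of tray_b_center in the frame of pocket_right below 0.0055 m) or (horizontal distance between tray_a_center and pocket_right below 0.005 m and z of tray_a_center in the frame of pocket_right below 0.0055 m and angle between each of tray_a_center, tray_b_center's own z axis and vertical below 0.05 rad and horizontal distance between tray_b_center and pocket_left below 0.005 m and z of tray_b_center in the frame of pocket_left below 0.0055 m)) and value of joint slide above 0.1125 m), for 0.2 s.
At the end, for the whole second after the job is handed in: Three trays flat in the row (each within 5 mm of its pocket centre), slide home (within 2.5 mm), probe still in the fingers, upright within 0.08 rad, tip within 3.5 mm of the bore axis and 3.5 to 13 mm above the middle tray, at rest, touching neither plate nor tray (all of step 2 and horizontal distance between probe_tip and bore below 0.0035 m and angle between probe_tip's own z axis and vertical below 0.08 rad and z of probe_tip in the frame of bore between -0.0315 and -0.022 m and linear speed of field_probe below 0.02 m/s and contact force between the fingers and field_probe above 1 N and contact force between field_probe and charge_fixture below 0.05 N and contact force between field_probe and tray_mid below 0.05 N); the arm keeps its last pose, push and grip.
It fails at once if the probe touches the fixture (guard plate, bore, slide) with more than 0.3 N (contact force between field_probe and charge_fixture above 0.3 N).
It fails at once if the probe touches a tray (contact force between field_probe and tray_a above 0.3 N or contact force between field_probe and tray_b above 0.3 N or contact force between field_probe and tray_mid above 0.3 N).
It fails at once if a bystander is moved by more than 20 mm (distance of any of tweezers, loupe, tape from where it was at the start of the episode above 0.02 m).
It also fails if it takes over 72 s, if anything falls off the work surface, if the arm or the gripper's body presses on something with over 40 N, if the wrist force passes 120 N, or if a joint passes its speed limit or range.

ROBOT

A 6-joint arm with a two-finger parallel gripper is mounted at the origin on a cart in front of the work surface, level with it; the furniture and walls round the work are solid. World frame = base frame: x ahead of the robot, y to its left, z up, the work surface at z = 0. Lengths are in mm, angles in degrees, forces in N, time in s.
With the tool pointing down it reaches from about 300 to 850 mm from the base axis. Payload 4.2 kg.
Tool frame: the origin (TCP) lies on the centre line of the jaws, within the pads' length; the fingertips stand 11 mm ahead of it and the grasp point (between the pads) lies 8 mm behind it; z points along the fingers, y is the line along which they close (so a half turn about z gives the same grasp; the last joint's range is limited). The gripper opens to 91 mm and grips with 3 to 60 N. Pads are 32 mm wide; open, the fingers measure 118 mm over their backs; the gripper's body (76 mm by 178 mm) begins 60 mm behind the grasp point.
Start: joints at [-64.63, 18.312, 89.639, -0, 72.044, -1.146], TCP at [256.718, -514.53, 189.376] pointing down, gripper open.
Joint ranges: [-177.97, 177.97], [-48.28, 115.42], [12.27, 149.76], [-77.06, 257.06], [2.81, 150.46], [-146.56, 146.56]. Speed limits (degrees/s): [147.25, 147.25, 180, 180, 180, 180].

INTERFACE

Orientations are given as [roll, pitch, yaw] about the fixed x, y, z axes, in that order (R = Rz(yaw) Ry(pitch) Rx(roll)).
In Python, from workcell import env, grab_frame, camera_model, models gives the robot as it stands.
- The arm moves only by the shell command python3 -m crank 'ROWS' [FORCE]. ROWS is text: rows parted by semicolons, each of 7 numbers parted by spaces: the closure, from -1 (fully open) to 1 (shut), so that 0 is half open, then the shift along the tool's x, y, z in mm, then the turn, a rotation vector about the tool's x, y, z in degrees. A call has 1 to 10 rows; each row shifts and turns the commanded pose from where the row before left it, along the tool's axes as they then stand; what a row does not reach is not made up. A row lasts 1/8 s, in which the tool goes at most 62.5 mm and 10.7 degrees, less where a joint would pass 70% of its speed; a pose out of reach is approached as far as the arm can. A call is refused whole if a number of a shift passes 62.5 or a number of a turn 10.7, either way. A call with a gripper value outside its range is refused whole. The fingers move at their own pace and stop on an object; FORCE is the grip in N (left out, the last holds). Time passes only in rows, so rows that do not move let the fingers close. It gives the time, the measured TCP pose, the force, the opening and the grip force at its end, in the units of the state.
- env.state(): the state, without advancing time (a new reading comes with each control period).
- grab_frame(name): name is "scene" or "top"; returns the picture (480x640x3 uint8, blue, green, red); there is no depth.
- camera_model(name): a dict with "K" (3x3 intrinsics, pixels), "R" (3x3) and "t" (3): a world point X has camera coordinates R X + t. Camera axes: x right, y down, z forward; pixel columns grow to the right and rows downward; lengths in mm; the calibration is good to about 2 mm. A picture is of the moment at which its call begins. camera_model takes no time and is no camera call.
- env.job_done(): hands the job in; it is judged then, once.
Trained networks look in the newest picture that a camera, given by its name, has taken for a name from the list of things; names that differ only in an ending like _2 or _b are one class to them, and where a whole thing is asked for, a point or a joint stands for the part that bears it (a point fixed in the world has none). Each returns a list of dicts, best first, with "p" (0 to 1); they miss things now and then, are a little off and sometimes report something else, mostly with a low value. They report only what shows in the picture. A call takes as long as a camera call. They do not tell look-alikes from the thing itself.
- models.search_frame(name, camera): "point" ([x, y, z] in mm, in world coordinates, good to about 4 mm: the middle of the surface that is visible of it).
The state is a dict: "time_s": time; "qpos": joint angles; "qvel": joint speeds; "effort": joint torques, N m; "ee_pos": TCP position; "ee_rot": TCP orientation; "force": force on the tool from outside, world axes, zero at the start; "torque": the same for the moment, N m; "gripper_width": finger opening in mm; "gripper_force": force on a finger pad.
Only numpy, scipy, OpenCV 4.12 (cv2) and the standard library are available. Lean on these libraries where they do the work, as an engineer would, in place of code of your own. Each camera call takes 0.05 s, during which the arm holds its last target. There are 200 camera calls.

## Working session

There is one attempt and no reset: what is moved stays moved. The work goes in short steps, Python scripts to look and compute and a shell command to move; the robot and the scene stay as the last step left them, time stands still between calls to the robot, and variables do not carry over. Pictures are saved under pics/ and viewed, at most 10 in all, crops included, and the job is handed in when it is done.

```bash
ls; mkdir -p pics; python3 - <<'E'
from workcell import env, grab_frame, camera_model, models
import cv2
for c in ("scene","top"):
    cv2.imwrite(f"pics/{c}0.png",grab_frame(c))
    m=camera_model(c);print(c,m["K"].tolist(),(-m["R"].T@m["t"]).round(),m["R"].round(3).tolist())
for n in ["charge_fixture","push_post","tray_a_center","tray_mid_center","bore","probe_grip","probe_stand","tweezers","loupe","tape","pocket_left","pocket_right"]:
    for c in("top","scene"):
        try:print(n,c,[( [round(v) for v in d["point"]],round(d["p"],2)) for d in models.search_frame(n,c)])
        except Exception as e:print(n,e)
print(env.state())
E
```

```text
pics
scene [[451.10903401472075, 0.0, 328.749309554176], [0.0, 451.10903401472075, 236.44796525252613], [0.0, 0.0, 1.0]] [ -9. 543. 771.] [[-0.691, -0.723, -0.012], [-0.483, 0.474, -0.736], [0.538, -0.503, -0.677]]
top [[591.8453100737748, 0.0, 320.277458124918], [0.0, 591.8453100737748, 235.88322467395477], [0.0, 0.0, 1.0]] [ 300.   30. 1199.] [[0.071, -0.997, -0.002], [-0.974, -0.069, -0.215], [0.214, 0.017, -0.977]]
charge_fixture top [([563, -36, 22], 0.98), ([498, -24, 22], 0.29)]
charge_fixture scene [([436, -275, 115], 0.61), ([571, 245, 2], 0.59), ([570, -12, 23], 0.57)]
push_post top [([500, -28, 25], 0.88), ([433, -273, 132], 0.72)]
push_post scene [([494, -17, 27], 0.74), ([438, -270, 117], 0.59)]
tray_a_center top [([382, -159, 6], 0.87), ([571, 243, 6], 0.86)]
tray_a_center scene [([570, 246, 5], 0.78), ([381, -158, 2], 0.7)]
tray_mid_center top [([501, -30, 28], 0.66), ([499, -33, 25], 0.54)]
tray_mid_center scene [([498, -24, 26], 0.75), ([571, 244, 2], 0.26)]
bore top [([564, -35, 23], 0.9)]
bore scene [([571, -15, 23], 0.59), ([436, -274, 114], 0.48)]
probe_grip top 
[... 692 characters left out ...]
9, -272, 114], 0.52)]
{'time_s': 1.3, 'qpos': array([-6.46273252e+01,  1.83109512e+01,  8.96397184e+01,  1.27270187e-03,
        7.20446845e+01, -1.14857997e+00]), 'qvel': array([ 0.0528901 ,  0.01507429,  0.08379624, -0.06871229,  0.08608377,
       -0.03054624]), 'effort': array([-1.85188917e-03, -4.12358773e+01, -2.32237136e+01,  7.21280579e-02,
        3.77170939e-02, -1.98081176e-05]), 'ee_pos': array([ 256.74131063, -514.50681713,  189.38056877]), 'ee_rot': array([ 1.79995331e+02, -1.11737933e-03,  2.65208625e+01]), 'force': array([-0.58510466,  0.91418611,  0.32181561]), 'torque': array([ 0.00066622, -0.00353722, -0.01295037]), 'gripper_force': 0.0, 'gripper_width': 90.94099634303404}
```

View pics/top0.png

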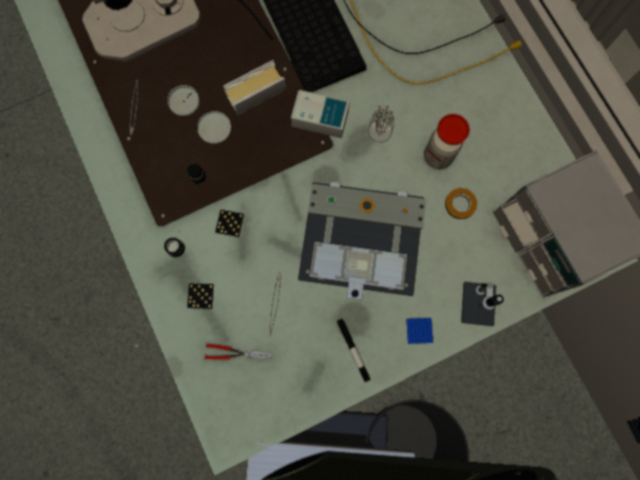

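View pics/scene0.png

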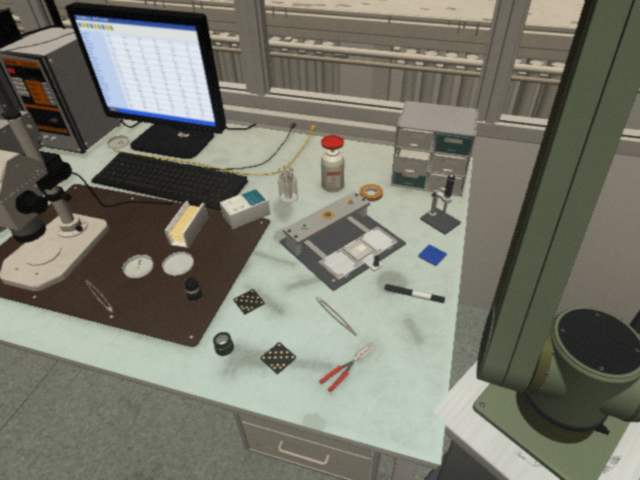

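Top view: black trays are at about (229,223) and (200,296), and the blue look-alike is at (420,330). The bore is at (367,205), the post at (355,292) and the probe stand at (480,303). Next I'll zoom in to measure.

```bash
cat > h.py <<'E'
import numpy as np, cv2
from workcell import env, grab_frame, camera_model, models
def ray(c,u,v,z):
    m=camera_model(c);C=-m["R"].T@m["t"];d=m["R"].T@np.linalg.inv(m["K"])@np.array([u,v,1.]);return C+d*(z-C[2])/d[2]
def proj(c,X):
    m=camera_model(c);p=m["K"]@(m["R"]@np.array(X,float)+m["t"]);return p[:2]/p[2]
def crop(im,x0,y0,x1,y1,s): return cv2.resize(im[y0:y1,x0:x1],None,fx=s,fy=s,interpolation=cv2.INTER_CUBIC)
def tray(c,u,v,z=6,r=30,th=75):
    im=grab_frame(c); g=im.max(2); 
    x0,y0=int(u-r),int(v-r); m=(g[y0:y0+2*r,x0:x0+2*r]<th).astype(np.uint8)
    m=cv2.morphologyEx(m,cv2.MORPH_CLOSE,np.ones((7,7),np.uint8))
    n,l,s,ce=cv2.connectedComponentsWithStats(m); k=1+np.argmax(s[1:,4]); 
    cs,_=cv2.findContours((l==k).astype(np.uint8),cv2.RETR_EXTERNAL,cv2.CHAIN_APPROX_NONE)
    P=np.array([ray(c,x0+p[0][0],y0+p[0][1],z)[:2] for p in cs[0]],np.float32)
    return cv2.minAreaRect(P)
E
python3 - <<'E'
from h import *
a=cv2.imread("pics/top0.png")
for u,v in((229,223),(200,296)): print(tray("top",u,v))
for u,v in((249,301),(278,358)): print("scene",tray("scene",u,v))
can=np.zeros((600,800,3),np.uint8)
f=crop(a,292,175,432,305,4);can[:520,:560]=f
s=crop(a,455,272,513,332,4);can[:240,560:792]=s
b=cv2.imread("pics/scene0.png");s=crop(b,415,170,471,240,4);can[250:530,560:784]=s
cv2.imwrite("pics/z1.png",can)
E
```

```text
((575.7236328125, 240.88424682617188), (51.55585479736328, 50.56340789794922), 83.76690673828125)
((421.3454284667969, 284.62042236328125), (50.634002685546875, 50.81496047973633), 3.6462512016296387)
scene ((636.7711181640625, 247.6318359375), (45.78672409057617, 101.92460632324219), 56.463260650634766)
scene ((417.10101318359375, 285.1183166503906), (48.69919967651367, 48.34339904785156), 1.5518022775650024)
```

View pics/z1.png

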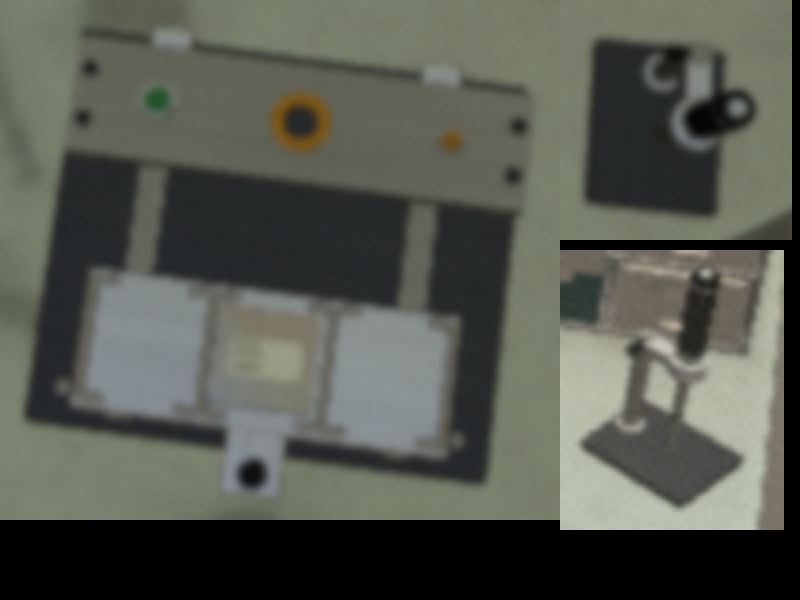

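```bash
python3 - <<'E'
from h import *
U=lambda x,y:(x/4-.375+292,y/4-.375+175)
bore=ray("top",*U(301,122),63)
P={k:ray("top",*U(*p),60) for k,p in dict(bl=(84,30),br=(530,92),fl=(66,152),fr=(517,212)).items()}
for k in P:print(k,P[k].round(1))
pc=sum(P.values())/4
post=ray("top",*U(251,474),47)
g=ray("top",*U(157,100),72);o=ray("top",*U(452,142),66)
print("bore",bore,"plate c",pc,"post",post,"green",g,"or",o)
ang=lambda v:np.degrees(np.arctan2(v[1],v[0]))
print("yaw by y-edges",ang(P['bl']-P['br'])-90,ang(P['fl']-P['fr'])-90,ang(g-o)-90,"by x",ang(bore-post), "dist",np.linalg.norm((bore-post)[:2]),"exp 173")
for n,p in dict(fl=(27,419),fr=(486,481)).items(): print(n,ray("top",*U(*p),8))
t=ray("top",(738-560)/4+455-.375,108/4+272-.375,148);print("probe top",t)
# scene: triangulate probe top, bore
def tri(a,b):
    A=[];B=[]
    for c,(u,v) in(("top",a),("scene",b)):
        m=camera_model(c);Pm=m["K"]@np.c_[m["R"],m["t"]]
        for k,w in((0,u),(1,v)):A.append((Pm[k]-w*Pm[2]));
    A=np.array(A);A/=np.linalg.norm(A[:,:3],axis=1)[:,None]
    return np.linalg.lstsq(A[:,:3],-A[:,3],rcond=None)[0]
sp=(147/4+415-.375,22/4+170-.375)
print("scene probe top",ray("scene",*sp,148),tri(((738-560)/4+454.6,298.6),sp))
im=cv2.imread("pics/scene0.png");hs=cv2.cvtColor(im,cv2.COLOR_BGR2HSV)
m=cv2.inRange(hs,(8,120,80),(28,255,255));m[:205]=0;m[225:]=0;m[:,:315]=0;m[:,340:]=0
ys,xs=np.nonzero(m);print("bush",len(xs),xs.mean(),ys.mean(),ray("scene",xs.mean(),ys.mean(),63))
# stand: ring, column
V=lambda x,y:((x-560)/4+454.6,y/4+271.6)
print("stand base corners",*[ray("top",*V(*p),6).round() for p in((594,42),(722,45),(716,213),(586,203))])
print("col",ray("top",*V(662,73),86),"ring",ray("top",*V(692,128),86))
E
```

```text
bl [658.8  73.2  60. ]
br [ 642.2 -151.5   60. ]
fl [595.1  77.4  60. ]
fr [ 580.2 -147.1   60. ]
bore [617.8564966  -38.03157499  63.        ] plate c [619.09403622 -37.00170978  60.        ] post [443.02203756 -24.27469721  47.        ] green [621.5715506   34.07273048  72.        ] or [ 612.04467758 -112.89378809   66.        ]
yaw by y-edges -4.224803002524766 -3.778501809849729 -3.7089193915583962 by x -4.499057899681787 dist 175.37485496924154 exp 173
fl [467.74200222  88.76636446   8.        ]
fr [ 452.69704989 -144.44448446    8.        ]
probe top [ 438.88104223 -276.44356071  148.        ]
scene probe top [ 437.57203705 -277.49633646  148.        ] [ 438.15223988 -276.73437691  148.25880075]
bush 55 327.45454545454544 214.14545454545456 [614.35618148 -36.58014345  63.        ]
stand base corners [ 486. -245.    6.] [ 489. -310.    6.] [ 404. -307.    6.] [ 405. -242.    6.]
col [ 461.13018521 -258.65449285   86.        ] ring [ 436.17443366 -273.03221062   86.        ]
```

```bash
cat > go.py <<'E'
import sys; from h import *
from scipy.spatial.transform import Rotation as Ro
def go(x,y,z,yaw):
    s=env.state();R0=Ro.from_euler("xyz",s["ee_rot"],degrees=True);R1=Ro.from_euler("xyz",[180,0,yaw],degrees=True)
    print("turn",(R0.inv()*R1).as_rotvec(degrees=True).round(2),"then shift",(R1.inv().apply(np.array([x,y,z])-s["ee_pos"])).round(1),"t",s["time_s"])
if __name__=="__main__": go(*map(float,sys.argv[1:]))
E
python3 go.py 421 285 120 93.6; python3 - <<'E'
from h import *
U=lambda x,y:(x/4-.375+292,y/4-.375+175)
print(ray("top",*U(267,358),28))
# tray refine in blurred image: mean of dark blob at several thresholds
for th in(60,75,90):
  for u,v in((229,223),(200,296)): print(th,tray("top",u,v,th=th))
E
```

```text
turn [  0.     0.   -67.08] then shift [787.6 214.2  69.4] t 1.5
[504.12728435 -29.76240886  28.        ]
60 ((575.6300048828125, 240.9346160888672), (49.772071838378906, 49.077606201171875), 83.44227600097656)
60 ((421.0216979980469, 285.15008544921875), (49.16710662841797, 50.33196258544922), 0.6738594174385071)
75 ((575.54052734375, 240.90423583984375), (51.55585479736328, 50.931732177734375), 83.76690673828125)
75 ((421.3484191894531, 284.573486328125), (50.634002685546875, 50.90907287597656), 3.6462512016296387)
90 ((575.6192016601562, 240.47572326660156), (53.838436126708984, 53.605289459228516), 83.41781616210938)
90 ((421.37255859375, 285.00421142578125), (54.62545394897461, 53.7838020324707), 4.050595283508301)
```

```bash
python3 -m crank '-1 0 0 0 0 0 -9.4;-1 0 0 0 0 0 -9.4;-1 0 0 0 0 0 -9.4;-1 0 0 0 0 0 -9.4;-1 0 0 0 0 0 -9.4;-1 0 0 0 0 0 -9.4;-1 0 0 0 0 0 -9.4' 15; python3 -m crank '-1 30 8 0 0 0 0;-1 50 13.6 0 0 0 0;-1 55 15 0 0 0 0;-1 55 15 0 0 0 0;-1 55 15 0 0 0 0;-1 55 15 0 0 0 0;-1 55 15 0 0 0 0;-1 55 15 0 0 0 0;-1 55 15 0 0 0 0;-1 55 15 0 0 0 0'; python3 go.py 421 285 100 92.5
```

```text
time_s: 2.68
ee_pos: [256.7, -514.5, 189.4]
ee_rot: [180.0, 0.0, 92.6]
force: [0.1, 0.4, -0.1]
gripper_width: 91.2
gripper_force: 0.0
time_s: 3.92
ee_pos: [377.5, 12.6, 189.8]
ee_rot: [179.9, 0.0, 92.3]
force: [0.6, -0.8, 0.4]
gripper_width: 91.3
gripper_force: 0.0
turn [ 0.1   0.02 -0.19] then shift [270.3  55.3  89.8] t 3.925
```

```bash
python3 -m crank '-1 55 11 15 0 0 0;-1 55 11 15 0 0 0;-1 55 11 15 0 0 0;-1 55 11 15 0 0 0;-1 35 7 15 0 0 0;-1 10 2 10 0 0 0;-1 0 0 0 0 0 0'; python3 go.py 421 285 100 92.5;python3 - <<'E'
from h import *
a=grab_frame("top");b=grab_frame("scene")
can=np.zeros((600,800,3),np.uint8)
can[:400,:400]=crop(a,150,240,250,340,4);can[:400,400:]=crop(b,215,300,315,400,4);cv2.imwrite("pics/b1.png",can)
E
```

```text
time_s: 4.8
ee_pos: [418.8, 277.1, 103.6]
ee_rot: [-179.9, 0.1, 92.4]
force: [0.0, 0.0, -0.1]
gripper_width: 91.2
gripper_force: 0.0
turn [-0.1   0.09 -0.14] then shift [7.8 2.6 3.6] t 4.8
```

```bash
python3 -m crank '-1 8 2.6 30 0 0 0;-1 0 0 30 0 0 0;-1 0 0 20 0 0 0;-1 0 0 10 0 0 0;-1 0 0 0 0 0 0'; python3 go.py 421 285 13 92.5
```

```text
time_s: 5.52
ee_pos: [421.8, 285.1, 14.6]
ee_rot: [-180.0, 0.0, 92.3]
force: [-1.3, -0.0, 0.0]
gripper_width: 91.1
gripper_force: 0.0
turn [-0.    0.01 -0.25] then shift [-0.  -0.9  1.6] t 5.525
```

```bash
python3 -m crank '-1 0 -0.8 1.6 0 0 0;0 0 0 0 0 0 0;0.3 0 0 0 0 0 0;0.6 0 0 0 0 0 0;1 0 0 0 0 0 0;1 0 0 0 0 0 0' 12; python3 -m crank '1 0 0 0 0 0 0;1 0 0 0 0 0 0' 12
```

```text
time_s: 6.28
ee_pos: [420.9, 285.8, 12.7]
ee_rot: [180.0, 0.0, 92.3]
force: [0.1, -0.5, 0.2]
gripper_width: 44.0
gripper_force: 0.0
time_s: 6.52
ee_pos: [420.9, 285.8, 12.7]
ee_rot: [180.0, 0.0, 92.3]
force: [-0.1, 0.0, 0.2]
gripper_width: 24.2
gripper_force: 0.0
```

```bash
python3 - <<'E'
from h import *
a=grab_frame("top");b=grab_frame("scene")
can=np.zeros((400,800,3),np.uint8)
can[:,:400]=crop(a,150,240,250,340,4);can[:,400:]=crop(b,215,300,315,400,4);cv2.imwrite("pics/b1.png",can)
E
```

```text
(no output)
```

View pics/b1.png

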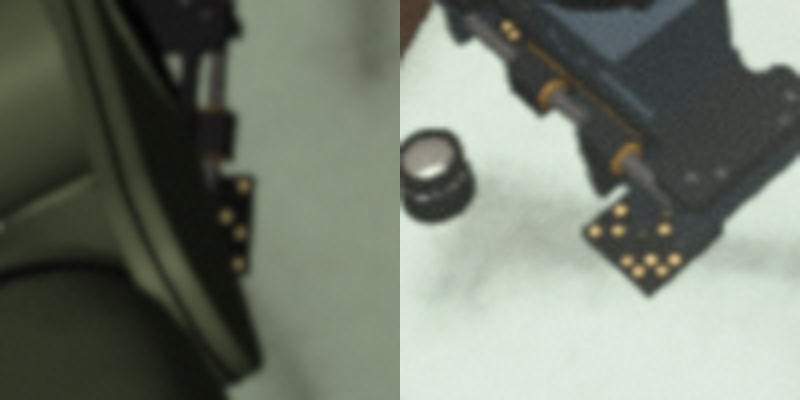

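```bash
python3 - <<'E'
from h import *
s=env.state();print(s["ee_pos"],s["gripper_width"],s["gripper_force"])
for c in("top","scene"):print(c,proj(c,s["ee_pos"]),proj(c,[421,285,6]),proj(c,[421,285,81]))
a=grab_frame("scene")
cv2.imwrite("pics/b2.png",crop(a,180,230,380,380,4))
E
```

```text
[420.92167612 285.7648282   12.70534592] 16.09275179397713 0.0
top [198.67954567 295.24240083] [199.73204095 295.61756886] [191.79832166 291.03003398]
scene [276.15094711 354.45274226] [276.74545158 356.11458023] [273.06654453 333.36941963]
```

View pics/b2.png

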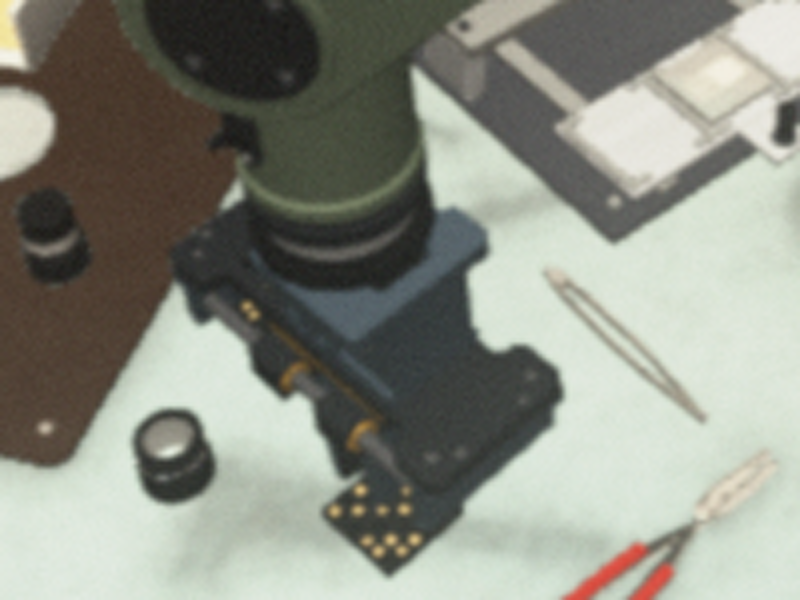

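```bash
python3 - <<'E'
from h import *
s=env.state();print(s["gripper_width"],s["qpos"].round(1))
a=cv2.imread("pics/b2.png")
def box(x0,x1,y0,y1,z0,z1,col):
    q=[(x,y,z) for x in(x0,x1) for y in(y0,y1) for z in(z0,z1)]
    p=[tuple(int(v) for v in ((proj("scene",(421+w[0],285.8+w[1],w[2]))-[180,230])*4+1.5)) for w in q]
    for i in range(8):
        for b in(1,2,4):
            if not i&b: cv2.line(a,p[i],p[i|b],col,1)
box(-89,89,-38,38,81,130,(0,255,0))
box(8,21.5,-16,16,2,81,(0,0,255));box(-21.5,-8,-16,16,2,81,(255,0,255))
box(-25.5,25.5,-25.5,25.5,0,6,(255,255,0))
cv2.imwrite("pics/b3.png",a)
E
```

```text
12.234980188809452 [ 32.9  23.  111.9  -0.   45.1  30.6]
```

View pics/b3.png

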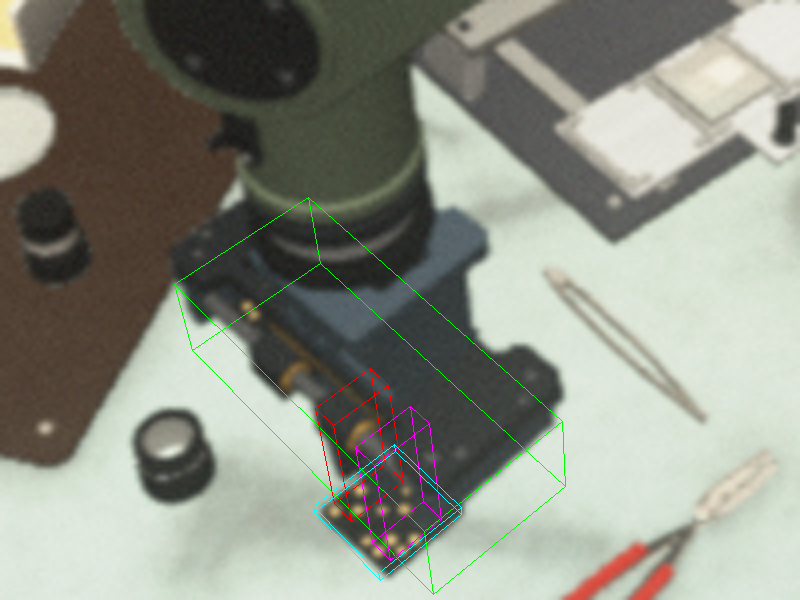

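```bash
python3 -m crank '-1 0 0 0 0 0 0;-1 0 0 0 0 0 0;-1 0 0 0 0 0 0;-1 0 0 0 0 0 0;-1 0 0 0 0 0 0;-1 0 0 0 0 0 0;-1 0 0 0 0 0 0'; python3 -m crank '-1 0 0 1 0 0 0;-1 0 0 0 0 0 0'; python3 -m crank '-1 0 0 1.5 0 0 0;-1 0 0 0 0 0 0'
```

```text
time_s: 7.55
ee_pos: [420.9, 285.7, 12.7]
ee_rot: [180.0, 0.0, 92.3]
force: [-0.0, 0.2, -0.4]
gripper_width: 78.9
gripper_force: 0.0
time_s: 7.8
ee_pos: [420.8, 285.7, 11.6]
ee_rot: [-180.0, 0.0, 92.3]
force: [-0.5, -0.5, 0.5]
gripper_width: 90.8
gripper_force: 0.0
time_s: 8.05
ee_pos: [420.8, 285.7, 10.1]
ee_rot: [-180.0, 0.0, 92.3]
force: [-1.2, 0.7, -0.4]
gripper_width: 91.1
gripper_force: 0.0
```

```bash
python3 -m crank '-1 0 0 2 0 0 0;-1 0 0 0 0 0 0'; python3 -m crank '-1 0 0 2 0 0 0;-1 0 0 0 0 0 0';  python3 -m crank '-1 0 0 2 0 0 0;-1 0 0 0 0 0 0'
```

```text
time_s: 8.3
ee_pos: [420.8, 285.7, 8.0]
ee_rot: [-180.0, 0.0, 92.3]
force: [-0.7, -0.6, -0.1]
gripper_width: 90.7
gripper_force: 0.0
time_s: 8.55
ee_pos: [420.8, 285.7, 6.0]
ee_rot: [-180.0, 0.0, 92.3]
force: [-0.1, -0.3, -1.0]
gripper_width: 91.1
gripper_force: 0.0
time_s: 8.8
ee_pos: [420.8, 285.7, 4.0]
ee_rot: [-180.0, 0.0, 92.3]
force: [0.5, 0.3, 0.1]
gripper_width: 91.1
gripper_force: 0.0
```

```bash
python3 - <<'E'
from h import *
a=grab_frame("scene");cv2.imwrite("pics/b4.png",crop(a,180,230,380,380,4))
E
```

```text
(no output)
```

View pics/b4.png

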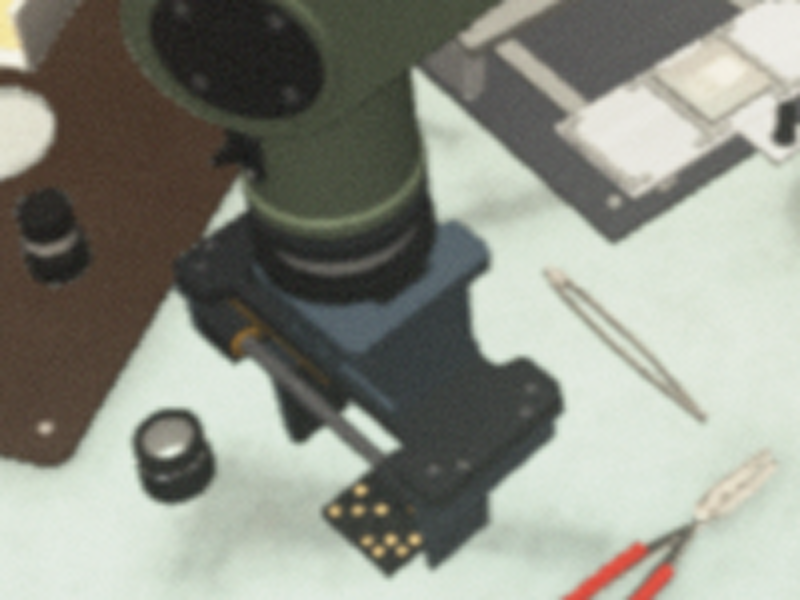

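```bash
python3 - <<'E'
from h import *
f=lambda x,y:(x/4-.375+180,y/4-.375+230)
for h in(-7,0,5,10,15,20,25):
    print(h,*[ray("scene",*f(*p),h)[:2].round(1) for p in((432,568),(490,522),(298,441),(345,409))])
print("expected -x outer +y, -x outer -y, +x inner +y, inner -y: (362,302),(362,270),(466.5,302),(466.5,270)")
E
```

```text
-7 [386.9 287.1] [386.4 250.5] [490.4 289.9] [489.2 260.5]
0 [383.4 289.4] [382.9 253.1] [485.9 292.1] [484.7 263. ]
5 [380.8 291.1] [380.3 255. ] [482.7 293.8] [481.5 264.8]
10 [378.3 292.7] [377.8 256.9] [479.5 295.4] [478.3 266.6]
15 [375.7 294.4] [375.3 258.7] [476.2 297. ] [475.1 268.5]
20 [373.2 296. ] [372.7 260.6] [473.  298.7] [471.9 270.3]
25 [370.6 297.7] [370.2 262.5] [469.8 300.3] [468.7 272.1]
expected -x outer +y, -x outer -y, +x inner +y, inner -y: (362,302),(362,270),(466.5,302),(466.5,270)
```

The fingertips show about 25–35 mm above the table, although the reported TCP z is 4. So the reported height doesn't match what the camera shows. I'll find the table by touch.

```bash
python3 -m crank '-1 0 0 6 0 0 0;-1 0 0 6 0 0 0;-1 0 0 3 0 0 0;-1 0 0 0 0 0 0'; python3 - <<'E'
from h import *
a=grab_frame("scene");b=grab_frame("top");cv2.imwrite("pics/b5.png",crop(a,180,230,380,380,4))
E
```

```text
time_s: 9.35
ee_pos: [420.7, 285.6, -11.2]
ee_rot: [-180.0, 0.0, 92.3]
force: [0.1, -0.5, -0.1]
gripper_width: 91.1
gripper_force: 0.0
```

View pics/b5.png

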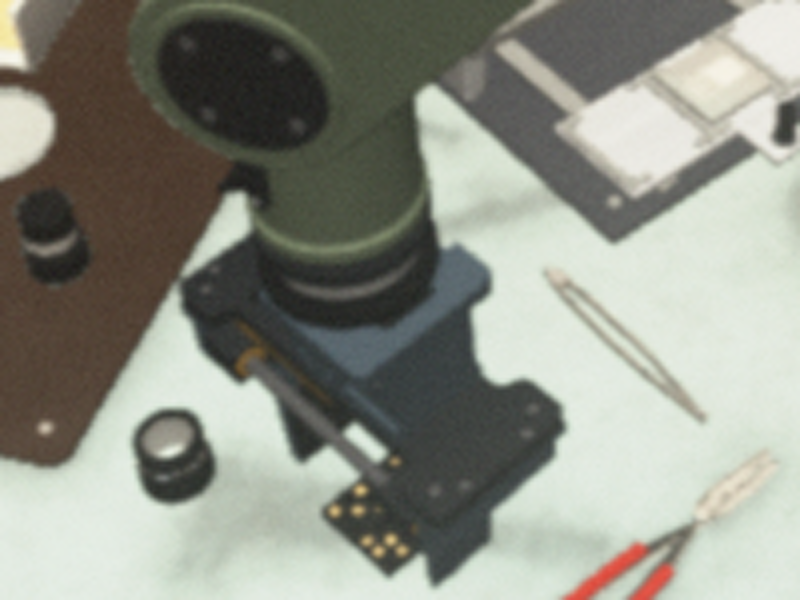

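The view shows the tips at (432,587) and (305,460), straddling the undisturbed tray and still roughly 15–20 mm up. I'll keep going down by touch.

```bash
python3 -m crank '-1 0 0 5 0 0 0;-1 0 0 3 0 0 0;-1 0 0 0 0 0 0'|sed -n 2,4p; python3 -m crank '-1 0 0 1.5 0 0 0;-1 0 0 0 0 0 0'|sed -n 2,4p
```

```text
ee_pos: [420.7, 285.6, -19.1]
ee_rot: [-180.0, 0.0, 92.3]
force: [0.2, -0.7, -0.3]
ee_pos: [420.9, 285.7, -20.3]
ee_rot: [-180.0, 0.0, 92.3]
force: [0.1, -0.3, 0.1]
```

```bash
python3 -m crank '-1 0 0 1.5 0 0 0;-1 0 0 0 0 0 0'|sed -n 2,4p; python3 -m crank '-1 0 0 1.5 0 0 0;-1 0 0 0 0 0 0'|sed -n 2,4p
```

```text
ee_pos: [420.9, 285.7, -21.9]
ee_rot: [-180.0, 0.0, 92.3]
force: [-0.8, -0.2, 0.8]
ee_pos: [420.8, 285.7, -23.4]
ee_rot: [-180.0, 0.0, 92.3]
force: [-0.1, -0.1, 0.7]
```

```bash
python3 -m crank '-1 0 0 1.5 0 0 0;-1 0 0 0 0 0 0'|sed -n 2,4p; python3 -m crank '-1 0 0 1.5 0 0 0;-1 0 0 0 0 0 0'|sed -n 2,4p
```

```text
ee_pos: [421.0, 285.8, -24.3]
ee_rot: [180.0, -0.0, 92.3]
force: [0.0, -1.0, 5.6]
ee_pos: [421.0, 285.8, -24.4]
ee_rot: [180.0, -0.0, 92.3]
force: [-3.3, -2.7, 17.9]
```

Touch found the table at reported z = -24.2, so tip height = ee_z + 24.2. The tool reads 35 mm lower than the spec implies, and I'll use this measured offset from here on. Now the grip.

```bash
python3 -m crank '-1 0 0 -4 0 0 0;0 0 0 0 0 0 0;0 0 0 0 0 0 0;0.2 0 0 0 0 0 0;0.4 0 0 0 0 0 0;1 0 0 0 0 0 0;1 0 0 0 0 0 0' 12; python3 -m crank '1 0 0 0 0 0 0;1 0 0 0 0 0 0' 12
```

```text
time_s: 11.95
ee_pos: [420.9, 285.7, -22.4]
ee_rot: [-180.0, 0.0, 92.3]
force: [-0.5, 0.1, -0.2]
gripper_width: 50.7
gripper_force: 12.0
time_s: 12.2
ee_pos: [420.9, 285.7, -22.3]
ee_rot: [-180.0, 0.0, 92.3]
force: [-0.3, 0.4, 0.7]
gripper_width: 50.6
gripper_force: 12.0
```

```bash
python3 -m crank '1 0 0 -10 0 0 0;1 0 0 -25 0 0 2;1 0 0 -40 0 0 2;1 0 0 -25 0 0 2.2;1 0 0 0 0 0 0' 12; python3 go.py 497.5 -90.4 70 86
```

```text
time_s: 12.82
ee_pos: [422.3, 286.7, 80.1]
ee_rot: [179.7, -0.2, 86.1]
force: [-0.8, -0.1, -1.1]
gripper_width: 50.7
gripper_force: 12.0
turn [ 0.26 -0.19  0.14] then shift [-371.   101.3   10.1] t 12.825
```

```bash
python3 -m crank '1 -22 6 0 0 0 0;1 -44 12 0 0 0 0;1 -50 14 0 0 0 0;1 -50 14 0 0 0 0;1 -50 14 0 0 0 0;1 -50 14 0 0 0 0;1 -48 12 0 0 0 0;1 -36 9 0 0 0 0;1 -21 6 0 0 0 0;1 0 0 0 0 0 0' 12; python3 -m crank '1 0 0 0 0 0 0;1 0 0 0 0 0 0'|sed -n 2,6p; python3 go.py 497.5 -90.4 70 86
```

```text
time_s: 14.08
ee_pos: [496.0, -92.2, 76.7]
ee_rot: [-179.9, -0.0, 86.0]
force: [-0.2, 0.1, -0.4]
gripper_width: 50.7
gripper_force: 12.0
ee_pos: [496.1, -90.2, 77.5]
ee_rot: [-180.0, -0.0, 86.2]
force: [-0.4, -0.1, -0.1]
gripper_width: 50.7
gripper_force: 12.0
turn [-0.04 -0.01  0.19] then shift [-0.1  1.4  7.5] t 14.325
```

```bash
python3 -m crank '1 0.5 2.5 25 0 0 0;1 0 0 30 0 0 0;1 0 0 15 0 0 0;1 0 0 0 0 0 0;1 0 0 0 0 0 0'|sed -n 2,6p; python3 go.py 498.5 -89.7 5.6 86; python3 - <<'E'
from h import *
a=grab_frame("scene");b=grab_frame("top")
cv2.imwrite("pics/s9.png",a);cv2.imwrite("pics/t9.png",b)
can=np.zeros((520,800,3),np.uint8);can[:,:400]=crop(a,320,200,420,330,4);can[:,400:]=crop(b,335,190,435,320,4);cv2.imwrite("pics/c9.png",can)
E
```

```text
ee_pos: [499.9, -90.9, 8.6]
ee_rot: [179.9, 0.0, 86.1]
force: [0.9, 0.0, 0.2]
gripper_width: 50.8
gripper_force: 12.0
turn [0.1  0.02 0.14] then shift [ 1.1 -1.5  3. ] t 14.95
```

View pics/c9.png

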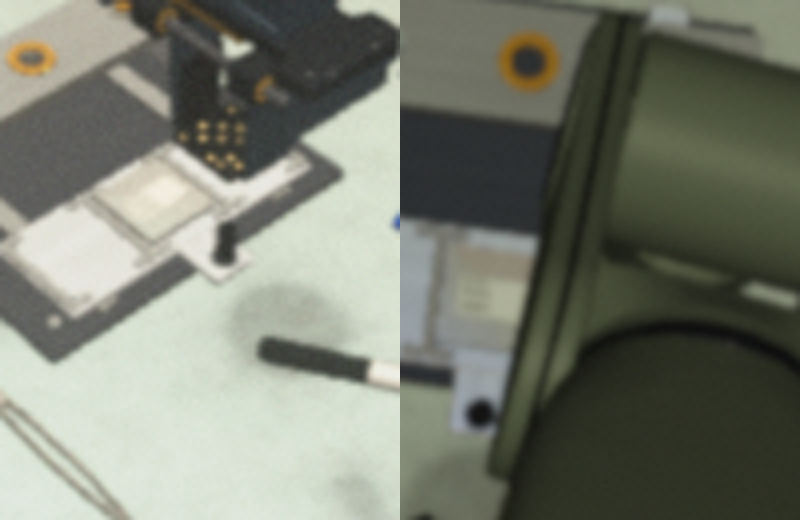

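```bash
python3 - <<'E'
from h import *
f=lambda x,y:(x/4-.375+320,y/4-.375+200)
s=env.state();print(s["ee_pos"])
m=ray("scene",*f(157,243),28);b=ray("scene",*f(232,181),31.5)
l=ray("scene",*f(95,192),28);r=ray("scene",*f(220,198),28)
print(m,b,b-m,"want",(-61*.0698,-61*.9976)); print("mid corners l,r",l,r, (l+r)/2,"tray right corner:",ray("scene",*f(178,135),34))
E
```

```text
[499.95838778 -91.02219371   8.7651342 ]
[474.27771046  -2.29029806  28.        ] [476.28127292 -68.71568357  31.5       ] [  2.00356246 -66.42538552   3.5       ] want (-4.2578000000000005, -60.8536)
mid corners l,r [528.99132292  -6.7173589   28.        ] [473.84017475 -55.71474291  28.        ] [501.41574883 -31.2160509   28.        ] tray right corner: [524.549845   -73.53026673  34.        ]
```

```bash
python3 -m crank '1 1.3 -1.4 2 0 0 0;1 0 0 2 0 0 0;1 0 0 0 0 0 0'|sed -n 2,6p; python3 -m crank '1 0 0 1 0 0 0;1 0 0 0 0 0 0'|sed -n 2,6p;python3 -m crank '1 0 0 1 0 0 0;1 0 0 0 0 0 0'|sed -n 2,6p
```

```text
ee_pos: [497.6, -89.5, 3.7]
ee_rot: [-180.0, 0.0, 86.1]
force: [-0.2, 0.2, -0.6]
gripper_width: 50.8
gripper_force: 12.0
ee_pos: [497.7, -89.5, 2.7]
ee_rot: [-180.0, 0.0, 86.1]
force: [-1.0, 1.2, -0.8]
gripper_width: 50.4
gripper_force: 12.0
ee_pos: [497.7, -89.5, 1.7]
ee_rot: [-180.0, 0.0, 86.1]
force: [-0.6, 0.5, 0.1]
gripper_width: 50.5
gripper_force: 12.0
```

```bash
python3 -m crank '1 0 0.9 0.5 0 0 0;1 0 0 0 0 0 0'|sed -n 2,6p;python3 -m crank '1 0 0 1 0 0 0;1 0 0 0 0 0 0'|sed -n 2,6p
```

```text
ee_pos: [498.7, -89.6, 1.2]
ee_rot: [180.0, 0.0, 86.1]
force: [-0.0, 0.1, -0.6]
gripper_width: 50.8
gripper_force: 12.0
ee_pos: [498.8, -89.6, 0.3]
ee_rot: [180.0, 0.0, 86.1]
force: [0.3, -0.7, 2.1]
gripper_width: 50.7
gripper_force: 12.5
```

```bash
python3 -m crank '1 0 0 -1.9 0 0 0;0.4 0 0 0 0 0 0;0.25 0 0 0 0 0 0;0.2 0 0 0 0 0 0;0.2 0 0 -10 0 0 0;0 0 0 -30 0 0 0;-0.5 0 0 -40 0 0 0;-1 0 0 -10 0 0 0'; python3 go.py 575.6 240.8 70 83.6
```

```text
time_s: 17.42
ee_pos: [500.6, -89.9, 95.2]
ee_rot: [179.7, 0.0, 86.1]
force: [0.5, -0.4, 0.3]
gripper_width: 67.2
gripper_force: 0.0
turn [0.34 0.04 2.52] then shift [337.   37.7  25.2] t 17.425
```

```bash
python3 -m crank '-1 35 4 0 0 0 0;-1 50 6 0 0 0 0;-1 55 6 0 0 0 0;-1 60 6 0 0 0 0;-1 60 6 0 0 0 0;-1 50 6 0 0 0 0;-1 27 4 0 0 0 2.5;-1 0 0 0 0 0 0'|sed -n 2,3p; python3 - <<'E'
from h import *
a=grab_frame("scene");b=grab_frame("top")
cv2.imwrite("pics/s10.png",a);cv2.imwrite("pics/t10.png",b)
for c in("top","scene"):
  print([([round(v,1) for v in d["point"]],round(d["p"],2)) for d in models.search_frame("tray_a_center",c)])
u=proj("top",(498.6,-90.3,28));print(u)
for z,th in((28,75),(28,60),(34,75)):print(tray("top",*u,z=z,r=22,th=th))
E
```

```text
ee_pos: [559.0, 245.6, 91.2]
ee_rot: [-179.9, 0.0, 83.8]
[([383.7, -160.5, 6.1], 0.86)]
[([571.5, 245.7, 0.7], 0.79), ([381.5, -157.7, 5.5], 0.78), ([437.6, -270.9, 47.2], 0.53)]
[388.43122519 268.95267985]
((501.7717590332031, -88.62496948242188), (88.53977966308594, 86.73516082763672), 3.114098072052002)
((501.77001953125, -88.5783920288086), (89.87969970703125, 85.43916320800781), 2.2218401432037354)
((500.7384948730469, -88.01506042480469), (88.08622741699219, 86.2906494140625), 3.114044666290283)
```

```bash
python3 - <<'E'
from h import *
for n,r in(("t10",(300,235,430,305)),("s10",(330,190,425,290))):
    a=cv2.imread(f"pics/{n}.png");x0,y0,x1,y1=r
    g=a[y0:y1,x0:x1].max(2);st=2
    print(n,r)
    for y in range(0,g.shape[0],3):print("".join(" .:-=+*#%@"[min(9,int(v)//26)] for v in g[y,::st]))
    b=a.astype(int);gold=(b[...,2]-b[...,0]>40)&(b[...,2]>120)
    ys,xs=np.nonzero(gold[y0:y1,x0:x1]);print("gold",len(xs),(xs.mean()+x0,ys.mean()+y0) if len(xs) else"")
E
```

```text
t10 (300, 235, 430, 305)
++-.........-==-:.............................:-==:.........=++++
++-........:-==-..............................:===:........:=++++
+=:....:::::===-..............................-===:........:=++++
+=:....-===++++===-:::::......................-==-:........:+++++
+-....:-=+++*+*+++++=====-==--::::...........:-==-.........-+++++
=:....:==+++++++*+++++====++++*++++=----::::::===-.........-+++++
-:....:=+****+*+++++++==+++++++++++++====++++++++=-:::.....=+++++
-.....-=+************+==+++++++++++++=====++++***+===-....:=+++++
-....:-=+************+==+++++++++++++=-:-. :-..::-===-....:=+++++
-....:-=************+==++++++*****+++=-. ::....  :--=:....:=+++++
:....:=+************+==+++++******+++=:  ....::   .-=:....-++++++
:...::=+************+==+++++******++==:.  .-: .-: .==:....-++++++
:.:---=+************+=++++++++++++++==:-.   .-....:=-:...:=++++++
...::====+********+*+==+++++++++++++=-:-:-. .....-:=-....:=++++++
.....:---=+++++**+======++++++++++++==..::..  :-  -=-....:=++++++
-::::....::::::::----===+*******++===-..::::    ::-=:....:=++++++
++++++====--::::...
[... 1580 characters left out ...]
+#%%%%%%%%####*#+=---=#%%%%%%%%%%%%#***
%%%%%%%%%***#%%%#*#%%%+::---=#%%%%%%%%%%%%%%****
%%%%%%%%%%#***#*#%%%%%=::-+#%%%%%%%%%%%%%%%%%%*+
%%%%%%%%%%%%######%%%%-:=%%%%%%%%%%%%%%%%%%%%%%%
%%%%%%%%%%%%###*=-=#%#=-=%#%%%%%%%%%%%%%%%%%%%%%
#%%%%%%%%%%%#+-----+##%%##%%%%%%%%%%%%%%%%%%%%%%
*#%%%%%%%%#=----=*%%%%#%%##########%%%%%%%%%%%%%
-+*####%*+----=#%%%%%%%%%#*****##*##%%%%%%%%%%%%
--=*##+=+---+%%%%%%%%%%##**#*******###%%%%%%%%%%
-+*------=*%%%%%%%%%%%%##***#******####%%%%%%%%%
-------=#%%%%%%%%%%%%%%##*##*****####*##%%%%%%%%
-----+%%%%%%%%%%%%%%%%%%###+::::-==+**#%%%%%%%%%
#==*%%%%%%%%%%%%%%%%%%%%###+-:::::::::-=+*%%%%%%
gold 225 (np.float64(364.3644444444444), np.float64(203.54222222222222))
```

```bash
cat > chk.py <<'E'
from h import *
def chk(img,cx,cy,yaw=-4,z=28,half=31,th=90,c="top"):
    S=4;r=np.radians(yaw);R=np.array([[np.cos(r),-np.sin(r)],[np.sin(r),np.cos(r)]])
    # rectify: 4 px/mm-aligned, fixture frame, 80x80mm
    W=80;src=[];dst=[]
    for a,b in((-40,-40),(40,-40),(40,40),(-40,40)):
        w=R@[a,b]+[cx,cy];src.append(proj(c,(*w,z)));dst.append(((a+40)*S,(b+40)*S))
    H=cv2.getPerspectiveTransform(np.float32(src),np.float32(dst))
    return cv2.warpPerspective(img,H,(W*S,W*S),flags=cv2.INTER_CUBIC)
E
python3 - <<'E'
from chk import *
a=cv2.imread("pics/t10.png");w=chk(a,498.6,-90.3);g=w.max(2)
for th in(60,80,95):
    m=(g<th).astype(np.uint8);m=cv2.morphologyEx(m,cv2.MORPH_CLOSE,np.ones((25,25)))
    m=cv2.morphologyEx(m,cv2.MORPH_OPEN,np.ones((60,60)))
    n,l,s,ce=cv2.connectedComponentsWithStats(m);k=l[160,160]
    cs,_=cv2.findContours((l==k).astype(np.uint8),0,1);q=cv2.minAreaRect(cs[0]);print(th,k,[(v/4-40) for v in q[0]],[v/4 for v in q[1]],q[2],ce[k]/4-40)
can=np.zeros((400,800,3),np.uint8)
can[:320,:320]=w;b=cv2.imread("pics/s10.png");can[:400,330:730]=crop(b,340,200,420,280,5);cv2.imwrite("pics/c10.png",can)
print(proj("scene",(498.6,-90.3,28)))
E
```

```text
60 1 [-1.8750038146972656, 0.6249923706054688] [47.24999237060547, 47.24999237060547] -0.0 [-2.01677564 -0.39753814]
80 1 [-1.8750038146972656, 0.7499923706054688] [49.24999237060547, 48.99999237060547] 0.0 [-2.02045024  0.69350572]
95 2 [-2.0000038146972656, 0.8749961853027344] [50.49999237060547, 50.74999237060547] 0.0 [-1.98368213  0.77956242]
[376.58935581 237.08151548]
```

View pics/c10.png

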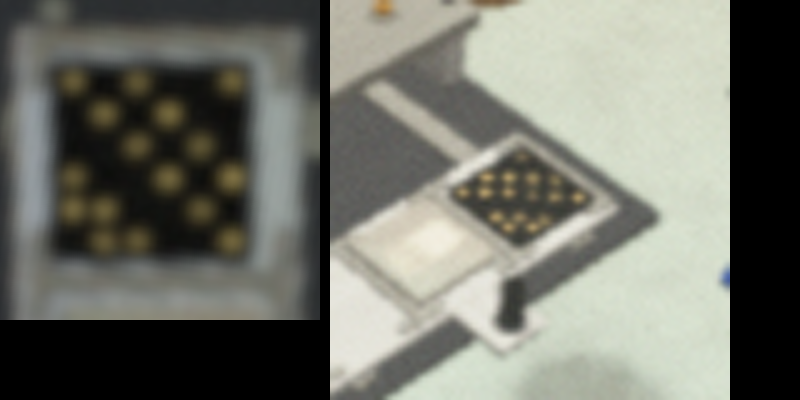

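The view shows the first tray flat and square in the right pocket, about 1–2 mm off centre. Now tray A, with the same grip height.

```bash
python3 -m crank '-1 0 0 0 0 0 0'|sed -n 2,3p;python3 go.py 575.6 240.8 0 83.6
```

```text
ee_pos: [559.5, 243.4, 92.3]
ee_rot: [180.0, 0.0, 83.6]
turn [ 0.01  0.   -0.03] then shift [-0.8 16.3 92.3] t 18.9
```

```bash
python3 -m crank '-1 -0.8 10 15 0 0 0;-1 0 6.3 30 0 0 0;-1 0 0 30 0 0 0;-1 0 0 15 0 0 0;-1 0 0 0 0 0 0;-1 0 0 0 0 0 0'|sed -n 2,4p;python3 go.py 575.6 240.8 -22.4 83.6
```

```text
ee_pos: [576.4, 241.8, 3.0]
ee_rot: [179.9, -0.0, 83.6]
force: [0.3, 0.2, -0.3]
turn [ 0.1  -0.05  0.02] then shift [-1.1 -0.7 25.4] t 19.65
```

```bash
python3 -m crank '-1 -1.1 -0.7 10 0 0 0;-1 0 0 8 0 0 0;-1 0 0 3 0 0 0;-1 0 0 0 0 0 0'|sed -n 2,4p;python3 -m crank '-1 0 0 1.5 0 0 0;-1 0 0 0 0 0 0'|sed -n 2,4p;python3 -m crank '-1 0 0 1.5 0 0 0;-1 0 0 0 0 0 0'|sed -n 2,4p
```

```text
ee_pos: [574.5, 240.4, -19.2]
ee_rot: [-180.0, 0.0, 83.6]
force: [0.5, 0.8, 0.5]
ee_pos: [574.8, 240.5, -20.3]
ee_rot: [180.0, -0.0, 83.6]
force: [-0.3, 0.2, 0.7]
ee_pos: [574.6, 240.4, -21.9]
ee_rot: [-180.0, 0.0, 83.6]
force: [-0.7, -0.2, -0.2]
```

```bash
python3 -m crank '-1 0 0.8 0.6 0 0 0;0 0 0 0 0 0 0;0 0 0 0 0 0 0;0.2 0 0 0 0 0 0;0.4 0 0 0 0 0 0;1 0 0 0 0 0 0;1 0 0 0 0 0 0;1 0 0 0 0 0 0' 12;  python3 -m crank '1 0 0 -10 0 0 0;1 0 0 -25 0 0 0;1 0 0 -40 0 0 -2.4;1 0 0 -25 0 0 0;1 0 0 0 0 0 0' 12;python3 go.py 506.5 31.4 70 86
```

```text
time_s: 21.65
ee_pos: [575.5, 240.4, -22.5]
ee_rot: [180.0, 0.0, 83.6]
force: [0.4, 0.2, -0.7]
gripper_width: 50.6
gripper_force: 12.0
time_s: 22.28
ee_pos: [577.2, 241.0, 80.3]
ee_rot: [179.7, -0.1, 86.0]
force: [-1.0, -0.3, 0.4]
gripper_width: 50.4
gripper_force: 12.0
turn [ 0.3  -0.14  0.02] then shift [-214.   -55.9   10.3] t 22.275
```

```bash
python3 -m crank '1 -20 -5 0 0 0 0;1 -40 -10 0 0 0 0;1 -45 -12 0 0 0 0;1 -45 -12 0 0 0 0;1 -35 -9 0 0 0 0;1 -20 -6 0 0 0 0;1 -9 -2 10 0 0 0;1 0 0 20 0 0 0;1 0 0 0 0 0 0;1 0 0 0 0 0 0' 12; python3 go.py 506.5 31.3 5.6 86
```

```text
time_s: 23.52
ee_pos: [505.1, 31.3, 47.5]
ee_rot: [-180.0, -0.0, 86.1]
force: [-0.5, -0.0, 0.3]
gripper_width: 50.6
gripper_force: 12.0
turn [-0.   -0.    0.06] then shift [ 0.1  1.4 41.9] t 23.525
```

```bash
python3 -m crank '1 0 1.4 20 0 0 0;1 0 0 16 0 0 0;1 0 0 6 0 0 0;1 0 0 0 0 0 0;1 0 0 0 0 0 0'|sed -n 2,4p; python3 go.py 506.5 31.3 2 86;python3 -m crank '1 0 0 1.5 0 0 0;1 0 0 0 0 0 0'|sed -n 2,4p;python3 -m crank '1 0 0 1.5 0 0 0;1 0 0 0 0 0 0'|sed -n 2,4p
```

```text
ee_pos: [506.9, 30.8, 6.2]
ee_rot: [179.9, -0.0, 86.0]
force: [0.4, -0.5, -0.7]
turn [ 0.09 -0.    0.03] then shift [ 0.5 -0.4  4.2] t 24.15
ee_pos: [506.3, 30.7, 4.3]
ee_rot: [180.0, 0.0, 86.0]
force: [-0.3, -0.2, -0.1]
ee_pos: [506.0, 30.6, 2.4]
ee_rot: [-180.0, 0.0, 86.0]
force: [-0.3, 0.5, -1.2]
```

```bash
python3 -m crank '1 0.7 0.4 0.8 0 0 0;1 0 0 0 0 0 0'|sed -n 2,4p;python3 -m crank '1 0 0 1.2 0 0 0;1 0 0 0 0 0 0'|sed -n 2,4p
```

```text
ee_pos: [506.6, 31.4, 1.7]
ee_rot: [-180.0, 0.0, 86.0]
force: [1.0, 0.0, -0.2]
ee_pos: [506.5, 31.3, 0.4]
ee_rot: [-180.0, 0.0, 86.0]
force: [0.5, 0.9, -0.1]
```

```bash
python3 -m crank '1 0 0 -1.2 0 0 0;-0.3 0 0 0 0 0 0;-0.45 0 0 0 0 0 0;-0.45 0 0 0 0 0 0;-0.45 0 0 0 0 0 0;-0.45 0 0 -15 0 0 0;-0.45 0 0 -40 0 0 0;-1 0 0 -40 0 0 0;-1 0 0 0 0 0 0'; python3 go.py 390 -22 60 -4
```

```text
time_s: 26.28
ee_pos: [509.4, 31.5, 100.8]
ee_rot: [179.5, -0.0, 86.0]
force: [0.4, -0.2, 0.1]
gripper_width: 83.2
gripper_force: 0.0
turn [ 0.35 -0.43 90.02] then shift [-115.4   61.7   40.8] t 26.275
```

```bash
python3 -m crank '1 -15 -25 0 0 0 0;1 -20 -35 0 0 0 0;1 -18 -32 0 0 0 0;1 -8 -13 10 0 0 0;1 0 0 30 0 0 0;1 0 0 30 0 0 0;1 0 0 15 0 0 0;1 0 0 0 0 0 0;1 0 0 0 0 0 0'; python3 go.py 400 -22 4 86; python3 - <<'E'
from chk import *
a=grab_frame("top");cv2.imwrite("pics/t11.png",a)
for nm,cx,cy in(("R",498,-90),("L",506.5,31.7)):
    g=chk(a,cx,cy).max(2)
    m=(g<80).astype(np.uint8);m=cv2.morphologyEx(m,cv2.MORPH_CLOSE,np.ones((25,25)));m=cv2.morphologyEx(m,cv2.MORPH_OPEN,np.ones((60,60)))
    n,l,s,ce=cv2.connectedComponentsWithStats(m);k=l[160,160];cs,_=cv2.findContours((l==k).astype(np.uint8),0,1);q=cv2.minAreaRect(max(cs,key=len));print(nm,k,[(v/4-40) for v in q[0]],[v/4 for v in q[1]],q[2])
    print(g[160,::8].tolist());print(g[::8,160].tolist())
for c in("top","scene"):print([([round(v,1) for v in d["point"]],round(d["p"],2)) for d in models.search_frame("tray_a_center",c)])
E
```

```text
time_s: 27.4
ee_pos: [398.0, -22.2, 12.2]
ee_rot: [180.0, 0.0, 86.0]
force: [0.2, -0.1, -0.7]
gripper_width: 0.8
gripper_force: 0.0
turn [0.04 0.   0.02] then shift [0.4 2.  8.2] t 27.4
R 1 [-8.25, -0.125] [79.75, 63.5] 90.0
[77, 76, 74, 72, 70, 69, 67, 64, 63, 60, 59, 54, 52, 47, 42, 38, 35, 34, 33, 30, 32, 38, 38, 32, 35, 41, 39, 32, 36, 44, 45, 56, 95, 134, 154, 156, 149, 134, 103, 74]
[46, 43, 46, 58, 74, 84, 87, 77, 52, 30, 21, 19, 34, 60, 75, 65, 40, 28, 28, 25, 32, 57, 73, 66, 38, 22, 18, 19, 21, 23, 24, 26, 29, 27, 25, 25, 29, 35, 34, 29]
L 1 [-6.875, -0.12500762939453125] [79.74998474121094, 66.24998474121094] 90.0
[50, 51, 54, 56, 56, 56, 54, 52, 50, 48, 47, 47, 42, 36, 34, 31, 29, 30, 31, 30, 27, 24, 23, 23, 26, 41, 59, 60, 44, 24, 20, 22, 40, 82, 122, 145, 147, 130, 96, 68]
[26, 27, 28, 27, 25, 24, 24, 26, 26, 24, 26, 26, 25, 23, 28, 31, 29, 28, 29, 32, 27, 24, 25, 24, 18, 16, 15, 12, 16, 34, 59, 67, 54, 57, 82, 99, 92, 68, 51, 47]
[([510.8, 40.2, 25.3], 0.88)]
[([571.5, 245.7, 0.7], 0.79), ([381.5, -157.7, 5.5], 0.78), ([437.6, -270.9, 47.2], 0.53)]
```

```bash
python3 - <<'E'
from chk import *
a=grab_frame("scene");cv2.imwrite("pics/s11.png",a);s10=cv2.imread("pics/s10.png")
for im,nm,cx,cy in((s10,"R",498,-90),(a,"R",498,-90),(a,"L",506.5,31.7)):
    g=chk(im,cx-2,cy,c="scene").max(2)
    for th in(90,110):
        m=(g<th).astype(np.uint8);m=cv2.morphologyEx(m,cv2.MORPH_CLOSE,np.ones((25,25)));m=cv2.morphologyEx(m,cv2.MORPH_OPEN,np.ones((60,60)))
        n,l,s,ce=cv2.connectedComponentsWithStats(m);k=l[160,160];cs,_=cv2.findContours((l==k).astype(np.uint8),0,1);q=cv2.minAreaRect(max(cs,key=len));print(nm,th,k,[(v/4-40) for v in q[0]],[v/4 for v in q[1]],q[2])
print([([round(v,1) for v in d["point"]],round(d["p"],2)) for d in models.search_frame("tray_a_center","scene")])
E
```

```text
R 90 1 [-3.7499961853027344, -2.2500076293945312] [39.99999237060547, 46.99999237060547] 90.0
R 110 3 [-3.3749961853027344, 2.3749923706054688] [52.24999237060547, 49.74999237060547] 90.0
R 90 1 [-0.125, -6.0] [68.0, 79.75] 90.0
R 110 1 [-0.125, -5.625] [68.75, 79.75] 90.0
L 90 1 [-1.25, 3.75] [49.5, 48.0] 90.0
L 110 1 [-0.6250038146972656, 3.3749923706054688] [50.74999237060547, 52.24999237060547] -0.0
[([501.4, 38.5, 20.9], 0.71), ([363.5, -162.0, 3.8], 0.54)]
```

```bash
python3 -m crank '1 0 0 0 0 0 0'|sed -n 2,4p; python3 go.py 410 -22.7 4 86
```

```text
ee_pos: [397.8, -22.2, 12.0]
ee_rot: [180.0, 0.0, 86.0]
force: [0.5, -0.2, -0.9]
turn [0.04 0.01 0.02] then shift [ 0.4 12.2  8. ] t 27.775
```

```bash
python3 -m crank '1 0 8 8 0 0 0;1 0 8 0 0 0 0;1 0 4 0 0 0 0;1 0 3 0 0 0 0;1 0 4 0 0 0 0;1 0 6 0 0 0 0;1 0 9 0 0 0 0;1 0 10 0 0 0 0;1 0 10 0 0 0 0;1 0 10 0 0 0 0'|sed -n 2,4p; python3 -m crank '1 0 10 0 0 0 0;1 0 10 0 0 0 0;1 0 10 0 0 0 0;1 0 10 0 0 0 0;1 0 10 0 0 0 0;1 0 8 0 0 0 0;1 0 5 0 0 0 0;1 0 2 0 0 0 0;1 0 0 0 0 0 0'|sed -n 2,4p
```

```text
ee_pos: [470.1, -27.3, 3.7]
ee_rot: [-180.0, 0.0, 86.0]
force: [-1.9, -0.5, 0.6]
ee_pos: [534.7, -31.8, 3.8]
ee_rot: [179.9, 0.0, 86.0]
force: [-0.3, 0.1, -0.4]
```

Next, small steps until it meets the stop.

```bash
for i in 1; do :; done; python3 -m crank '1 0 2 0 0 0 0;1 0 2 0 0 0 0;1 0 0 0 0 0 0'|sed -n 2,4p; python3 -m crank '1 0 2 0 0 0 0;1 0 0 0 0 0 0'|sed -n 2,4p
```

```text
ee_pos: [538.5, -32.1, 3.8]
ee_rot: [180.0, 0.0, 86.0]
force: [-1.3, 0.7, -0.4]
ee_pos: [540.6, -32.2, 3.8]
ee_rot: [180.0, 0.0, 86.0]
force: [-0.6, -1.1, 0.8]
```

```bash
python3 -m crank '1 0 2 0 0 0 0;1 0 0 0 0 0 0'|sed -n 2,4p; python3 -m crank '1 0 1.5 0 0 0 0;1 0 0 0 0 0 0'|sed -n 2,4p
```

```text
ee_pos: [542.6, -32.3, 3.8]
ee_rot: [180.0, 0.0, 86.0]
force: [-1.2, -0.2, 0.2]
ee_pos: [543.2, -32.4, 3.7]
ee_rot: [-179.9, 0.0, 86.0]
force: [-2.4, -0.1, 1.1]
```

```bash
python3 -m crank '1 0 1 0 0 0 0;1 0 0 0 0 0 0;1 0 0 0 0 0 0'|sed -n 2,4p
```

```text
ee_pos: [543.2, -32.4, 3.6]
ee_rot: [-179.8, 0.0, 86.0]
force: [-6.5, -0.3, 4.0]
```

```bash
python3 -m crank '1 0 -15 0 0 0 0;1 0 -25 0 0 0 0;1 0 -10 -30 0 0 0;1 0 0 -50 0 0 0;1 0 0 -50 0 0 0;1 0 0 -45 0 0 0;-1 0 0 0 0 0 0;-1 0 0 0 0 0 0'; python3 go.py 438.9 -276.4 165 86
```

```text
time_s: 32.65
ee_pos: [494.3, -28.9, 178.1]
ee_rot: [-180.0, 0.0, 86.0]
force: [-0.0, -0.4, -1.3]
gripper_width: 17.7
gripper_force: 0.0
turn [-0.01  0.01  0.01] then shift [-250.7  -38.    13.1] t 32.65
```

```bash
python3 -m crank '-1 -25 -4 0 0 0 0;-1 -45 -7 0 0 0 0;-1 -50 -7.5 0 0 0 0;-1 -50 -7.5 0 0 0 0;-1 -45 -7 0 0 0 0;-1 -25 -4 0 0 0 0;-1 -10 -1 0 0 0 0;-1 0 0 0 0 0 0;-1 0 0 0 0 0 0'; python3 go.py 438.7 -276.5 80.8 86;python3 - <<'E'
from h import *
a=grab_frame("top");b=grab_frame("scene");cv2.imwrite("pics/t12.png",a);cv2.imwrite("pics/s12.png",b)
for n,im in(("top",a),("scene",b)):
    u,v=proj(n,(617.5,-37.5,63)).astype(int);q=im[v-12:v+13,u-12:u+13].astype(int)
    m=((q[...,2]-q[...,0])>50)*1.0;ys,xs=np.nonzero(m);print(n,len(xs),xs.mean()+u-12,ys.mean()+v-12,(xs.min()+xs.max())/2+u-12,(ys.min()+ys.max())/2+v-12)
    print(ray(n,(xs.min()+xs.max())/2+u-12,(ys.min()+ys.max())/2+v-12,63),ray(n,xs.mean()+u-12,ys.mean()+v-12,63))
# post in home
u,v=proj("top",(560,-33,47));print("post pred",u,v);q=a[int(v)-9:int(v)+10,int(u)-9:int(u)+10].max(2)
print(q[::1,::1])
E
```

```text
time_s: 33.78
ee_pos: [439.7, -274.6, 178.3]
ee_rot: [-180.0, -0.0, 86.1]
force: [0.4, -0.1, -0.5]
gripper_width: 91.0
gripper_force: 0.0
turn [-0.04 -0.05  0.07] then shift [-1.9 -0.8 97.5] t 33.775
top 126 367.0238095238095 204.94444444444446 367.0 205.0
[618.13096924 -38.2654854   63.        ] [618.24852234 -38.30651556  63.        ]
scene 79 327.4177215189873 214.0 327.0 214.0
[615.54183115 -36.16953667  63.        ] [614.82305987 -36.89990453  63.        ]
post pred 362.1812867165277 235.04062256328257
[[ 86  92 105 121 135 142 143 142 143 144 145 144 146 147 148 148 148 145
  135]
 [ 58  63  80 110 134 142 144 143 141 143 145 144 145 146 144 144 142 138
  128]
 [ 47  52  77 114 139 147 146 144 144 145 147 146 145 147 142 142 136 124
  110]
 [ 46  54  82 120 143 149 148 146 146 148 149 149 149 147 146 142 131 106
   82]
 [ 46  55  88 126 146 148 148 146 145 146 150 151 150 149 146 141 126  94
   63]
 [ 45  56  91 130 146 149 146 141 138 137 141 144 148 147 146 142 122  87
   54]
 [ 47  58  95 132 147 149 142 131 117 109 115 125 138 145 146 140 120  83
   53]
 [ 47  64  99 133 14
[... 252 characters left out ...]
  38  19  14  19  35  73 115 136 133 108  71
   50]
 [ 57  89 126 142 134 104  60  25  13  13  18  33  72 114 136 130 102  64
   48]
 [ 58  92 130 145 135 106  64  29  11  10  17  39  76 117 136 127  93  59
   46]
 [ 59  95 131 147 141 121  85  49  25  23  35  62  97 127 136 122  87  54
   47]
 [ 60  93 129 144 145 132 108  78  55  56  70  96 120 137 138 119  79  50
   45]
 [ 55  82 112 126 130 126 114  96  82  86 101 121 135 141 137 115  74  48
   45]
 [ 51  67  83  93  95  99  96  91  90  97 108 122 129 129 124 102  68  47
   43]
 [ 47  50  56  61  62  64  66  68  72  81  88  95  98  99  95  81  57  45
   43]
 [ 45  46  47  47  47  46  48  49  53  57  58  61  61  64  62  57  50  44
   43]]
```

```bash
python3 -m crank '-1 -1.9 -0.8 20 0 0 0;-1 0 0 30 0 0 0;-1 0 0 30 0 0 0;-1 0 0 12 0 0 0;-1 0 0 5.5 0 0 0;-1 0 0 0 0 0 0;-1 0 0 0 0 0 0' 25|sed -n 2,4p; python3 go.py 438.7 -276.5 80.8 86
```

```text
ee_pos: [439.3, -278.0, 82.2]
ee_rot: [179.9, 0.1, 86.0]
force: [0.5, -0.0, 0.6]
turn [0.1  0.06 0.02] then shift [ 1.4 -0.7  1.4] t 34.75
```

```bash
python3 -m crank '-1 1 -0.5 0 0 0 0;0 0 0 0 0 0 0;0.2 0 0 0 0 0 0;0.4 0 0 0 0 0 0;0.5 0 0 0 0 0 0;0.55 0 0 0 0 0 0;0.6 0 0 0 0 0 0;1 0 0 0 0 0 0;1 0 0 0 0 0 0' 25;python3 -m crank '1 0 0 0 0 0 0;1 0 0 0 0 0 0;1 0 0 0 0 0 0'
```

```text
time_s: 35.88
ee_pos: [438.2, -276.5, 81.2]
ee_rot: [-180.0, 0.0, 86.0]
force: [-0.0, 0.6, -0.4]
gripper_width: 17.5
gripper_force: 25.0
time_s: 36.25
ee_pos: [438.2, -276.5, 81.2]
ee_rot: [-180.0, 0.0, 86.0]
force: [-0.4, -0.5, 0.4]
gripper_width: 18.0
gripper_force: 25.0
```

```bash
python3 -m crank '1 0 0 -4 0 0 0;1 0 0 -10 0 0 0;1 0 0 -15 0 0 0;1 0 0 -20 0 0 0;1 0 0 -20 0 0 0;1 0 0 -15 0 0 0;1 0 0 -8 0 0 0;1 0 0 -3 0 0 0;1 0 0 0 0 0 0;1 0 0 0 0 0 0'; python3 go.py 617.8 -37.8 176 86
```

```text
time_s: 37.5
ee_pos: [437.9, -276.3, 175.6]
ee_rot: [-179.9, -0.0, 86.0]
force: [-0.7, -0.3, -0.6]
gripper_width: 17.5
gripper_force: 25.0
turn [-0.07 -0.04  0.02] then shift [250.5 162.8  -0.4] t 37.5
```

```bash
python3 -m crank '1 10 6.5 0 0 0 0;1 22.5 14.5 0 0 0 0;1 32.5 21 0 0 0 0;1 37.5 24.5 0 0 0 0;1 37.5 24.5 0 0 0 0;1 37.5 24.5 0 0 0 0;1 32.5 21 0 0 0 0;1 22.5 14.5 0 0 0 0;1 12.5 8 0 0 0 0;1 5.5 3.8 0 0 0 0'|sed -n 2,3p; python3 -m crank '1 0 0 0 0 0 0;1 0 0 0 0 0 0;1 0 0 0 0 0 0;1 0 0 0 0 0 0'; python3 go.py 617.8 -37.8 176 86; python3 - <<'E'
from h import *
a=grab_frame("top");b=grab_frame("scene");cv2.imwrite("pics/t13.png",a);cv2.imwrite("pics/s13.png",b)
for n in("top","scene"):print(n,proj(n,(617.8,-37.8,63)),proj(n,(617.8,-37.8,109)),proj(n,(617.8,-37.8,181)))
for c in("top","scene"):
  for n in("probe_tip","probe_grip","bore"):print(c,n,[([round(v,1) for v in d["point"]],round(d["p"],2)) for d in models.search_frame(n,c)][:2])
u,v=proj("scene",(617.8,-37.8,90)).astype(int);g=b[v-45:v+45,u-30:u+30].max(2)
for y in range(0,90,2):print(v-45+y,"".join(" .:-=+*#%@"[min(9,int(w)//26)] for w in g[y]))
print("u0",u-30)
E
```

```text
ee_pos: [618.1, -37.2, 175.9]
ee_rot: [-180.0, 0.0, 86.1]
time_s: 39.25
ee_pos: [617.9, -38.4, 176.4]
ee_rot: [180.0, 0.0, 86.0]
force: [-0.5, -0.3, -0.9]
gripper_width: 17.9
gripper_force: 25.0
turn [ 0.01  0.01 -0.02] then shift [ 0.6 -0.1  0.4] t 39.25
top [366.7570915  205.14445599] [368.56389646 198.76121348] [371.69911536 187.68483111]
scene [326.84777453 213.28271379] [326.56103109 198.43269603] [326.07737371 173.38479709]
top probe_tip []
top probe_grip []
top bore [([561.9, 56.3, 14.2], 0.83)]
scene probe_tip [([615.9, -39.6, 163.2], 0.62)]
scene probe_grip []
scene bore [([556.6, -17.7, 11.6], 0.55)]
159 ############%%%%%##+-:.......::::::::::::=#%%#**####%#%%%%%%
161 ##%%%#%####%%#%%%%#*-:......:::::::::::::-*#***+*#%%%%#%%#%%
163 ###%#%%%%%%%%#%%%%#*=:.......::::::::::::=****++*#%%%%%#%%%%
165 ##%%%%%%%%%%%#%%%%%#+-:.::..::::::::::::-=**++=+*##%%#%%%%%%
167 %%#%%%%%%%%%%#%%%%%%#*+++=-:::::::::::--=+++++=+*####%#%%#%#
169 #%###%%%%%%%%%%%%%%%%%%%#+-::::::::-=++++++++==+*#%#%%%%%###
171 %%%%%%%%%%%%%%%%%%%%%%%%#+-:.:...:-=+++++++++==+*##%###%####
173 %%%%%%%%%%%%%%%%%%%%#%%
[... 1749 characters left out ...]
*****#*****+====+*###%%%##**##****##*+=----
229 ******++++*****##**##***+====+*##%%%###***###*+=***==-------
231 *****#*#******##*#**++=-==+*###%%%##**##%%%%#=::::----------
233 *****************+==---=+**+*###***##%%%%%%%#=:.::----------
235 =+****#******+==---=-::-=+****+**##%%%%%%%%%#=:.:===--------
237 =+*#*##***+=----::--:::---+********#*#%%%%%#+-:.:=##*+=-----
239 ******+===---::::::::::-+****###*+=--=+*#%%%*=::-+###*=-----
241 ++++=--======-=++-:-=+#%%%%##*+=--------=+#%%%###*+=--------
243 ----==--=-::-=---+#%%%%%#*+==--------------+*#*+=-----------
245 ====++*+-:::-=+#%%%%%#*+=-----------------------------------
247 ======+**++***#####*++=-------------------------------------
u0 296
```

```bash
python3 -m crank '1 0 -0.4 5 0 0 0;1 0 0 12 0 0 0;1 0 0 12 0 0 0;1 0 0 6 0 0 0;1 0 0 2 0 0 0;1 0 0 0 0 0 0;1 0 0 0 0 0 0;1 0 0 0 0 0 0'; python3 - <<'E'
from h import *
b=grab_frame("scene");cv2.imwrite("pics/s14.png",b);a=grab_frame("top");cv2.imwrite("pics/t14.png",a)
s=env.state();p=s["ee_pos"];print(p,proj("scene",(p[0],p[1],p[2]-66.8)),proj("scene",(p[0],p[1],63)))
np.set_printoptions(linewidth=250)
print("max");print(b[194:222,314:342].max(2));print("r-b");print((b[204:222,314:342,2].astype(int)-b[204:222,314:342,0]))
E
```

```text
time_s: 40.65
ee_pos: [617.9, -38.0, 139.6]
ee_rot: [180.0, 0.0, 86.0]
force: [0.2, -1.3, -0.1]
gripper_width: 17.3
gripper_force: 25.0
[617.75717744 -37.96262863 139.49224741] [326.84904337 210.20187169] [326.90775322 213.26098526]
max
[[213 212 211 210 210 206 206 204 203 202 189 150 113 112 144 180 195 198 203 202 200 200 197 199 200 206 206 207]
 [213 210 211 210 207 210 207 206 206 202 196 152 114 109 146 188 202 205 203 209 209 207 202 201 204 208 211 210]
 [211 211 213 211 209 211 206 207 207 204 195 155 110 111 140 183 204 207 208 208 209 209 208 210 206 209 210 209]
 [213 214 212 212 212 208 209 209 210 208 196 156 112 106 131 181 205 211 212 212 211 210 212 212 210 209 208 205]
 [215 215 213 213 211 209 209 211 211 207 195 153 114 103 129 182 206 214 213 214 214 214 213 209 204 202 195 189]
 [220 216 215 214 216 212 213 213 215 211 203 159 119 110 132 186 204 213 214 215 213 212 210 206 196 189 187 183]
 [216 215 218 214 215 216 218 214 215 214 205 167 123 107 134 184 207 211 213 211 212 207 198 185 186 184 181 183]
 [217 216 215 219 217 216 218 215 218 218 204 171 124 107 
[... 3732 characters left out ...]
  16  21]
 [ 20  20  19  18  18  17  17  27  64 108 122 105  78  72  79  91 112 125 105  60  29  19  21  17  19  17  19  16]
 [ 21  18  20  19  19  19  19  21  37  63  96 111 111 117 118 116 108  99  68  34  20  17  17  17  18  17  18  18]
 [ 17  19  18  19  19  17  21  18  23  30  44  60  76  89  90  76  53  42  31  22  17  16  18  20  19  19  15  13]
 [ 20  20  18  18  20  18  18  19  18  20  23  22  30  36  33  27  23  19  18  19  18  17  19  19  16  16  15  12]
 [ 20  19  22  17  18  17  18  17  17  20  20  16  19  21  21  18  17  17  19  17  16  18  14  13  12  12  13  12]
 [ 18  17  18  17  18  15  17  19  19  21  17  16  17  18  17  19  18  18  18  18  17  12  15   9  13  12  11  10]]
```

```bash
python3 -m crank '1 0 -0.8 3 0 0 0;1 0 0 3 0 0 0;1 0 0 1 0 0 0;1 0 0 0 0 0 0;1 0 0 0 0 0 0;1 0 0 0 0 0 0'|sed -n 2,4p; python3 - <<'E'
from h import *
b=grab_frame("scene");s=env.state();p=s["ee_pos"];print(p,proj("scene",(p[0],p[1],p[2]-67.2)),proj("scene",(p[0],p[1],63)))
np.set_printoptions(linewidth=250)
print(b[208:222,320:338].max(2));print((b[208:222,320:338,2].astype(int)-b[208:222,320:338,0]))
E
```

```text
ee_pos: [616.9, -37.9, 132.3]
ee_rot: [180.0, 0.0, 86.0]
force: [-0.2, -0.2, -0.7]
[616.92263477 -37.90982685 132.32613138] [327.11366527 212.75731893] [327.12620603 213.42534845]
[[209 200 189 185 174 154 121 104 118 157 175 181 180 182 180 181 181 180]
 [190 187 182 181 176 156 121 107 115 153 173 182 179 180 181 180 181 180]
 [182 183 183 184 184 166 130 106 109 143 174 185 186 180 180 182 180 180]
 [181 180 184 192 203 187 142 108 112 147 186 201 195 184 179 180 179 178]
 [182 187 198 205 198 176 137 109 109 130 168 200 206 192 181 182 178 177]
 [179 189 206 206 181 148 121 106 100 108 145 188 205 197 189 177 177 176]
 [179 189 207 205 169 127 112 110 107 103 131 180 204 195 183 176 179 177]
 [179 181 196 203 182 150 135 135 130 128 153 187 199 187 176 177 175 176]
 [181 175 180 193 196 194 189 186 175 176 192 202 193 179 176 175 175 176]
 [180 181 173 177 187 194 202 201 202 194 190 199 181 173 178 174 175 179]
 [181 179 179 179 176 171 177 185 187 176 167 176 178 176 173 180 180 178]
 [178 180 178 179 178 171 172 178 177 173 170 176 179 178 175 178 173 163]
 [184 180 178 180 18
[... 481 characters left out ...]
105  60  28  19  20  19]
 [ 24  53  99 125  99  55  26  13  15  26  64 111 124  87  44  22  18  17]
 [ 23  62 113 129  91  42  17  16  15  14  46 102 127 102  44  21  20  21]
 [ 23  48 100 126 106  64  38  32  35  40  74 114 124  87  40  23  18  18]
 [ 21  29  68 109 122 104  80  72  80  91 110 124 106  59  30  16  19  16]
 [ 19  20  35  64  94 112 113 115 120 115 107  99  67  32  22  19  18  18]
 [ 19  18  22  28  45  59  77  90  87  76  53  40  32  22  16  19  19  20]
 [ 18  19  20  18  20  22  27  33  33  29  22  21  18  18  19  16  17  18]
 [ 19  18  18  20  21  19  18  18  18  21  19  18  18  19  17  19  14  15]
 [ 18  17  19  18  18  16  18  17  18  19  17  19  17  20  15  15  14  14]]
```

```bash
python3 -m crank '1 0 0 2 0 0 0;1 0 0 4 0 0 0;1 0 0 5 0 0 0;1 0 0 5 0 0 0;1 0 0 5 0 0 0;1 0 0 4 0 0 0;1 0 0 2.6 0 0 0;1 0 0 1.2 0 0 0;1 0 0 0 0 0 0;1 0 0 0 0 0 0'; python3 - <<'E'
from h import *
b=grab_frame("scene");s=env.state();p=s["ee_pos"];print(p,s["qvel"].round(2))
np.set_printoptions(linewidth=250)
print(b[200:222,320:338].max(2));print((b[208:220,320:338,2].astype(int)-b[208:220,320:338,0]))
E
```

```text
time_s: 42.8
ee_pos: [617.0, -37.9, 103.6]
ee_rot: [180.0, 0.0, 86.0]
force: [-0.4, 0.7, -1.4]
gripper_width: 17.5
gripper_force: 25.0
[616.98219826 -37.88814116 103.6303915 ] [ 0.1  -0.13  0.09  0.01 -0.03 -0.11]
[[218 216 213 197 165 128 108 102 104 108 143 191 211 214 211 206 199 192]
 [219 218 217 212 198 162 115  95 103 142 184 205 209 208 200 191 185 182]
 [220 215 218 219 207 182 129 103 123 176 202 207 201 193 186 182 185 181]
 [216 219 219 217 214 183 137 106 125 178 198 193 185 186 182 182 183 179]
 [221 218 219 219 209 184 136 104 120 169 185 184 180 182 179 180 184 181]
 [217 219 218 217 208 182 134 107 117 159 176 179 181 181 182 181 182 181]
 [216 216 216 213 201 171 125 108 117 158 178 179 180 181 182 181 180 181]
 [219 209 208 201 184 157 126 100 117 156 178 182 179 181 180 181 180 182]
 [210 203 190 184 176 156 121 102 118 158 177 179 181 180 184 180 183 182]
 [193 188 184 183 176 157 123 107 120 160 177 179 183 185 181 181 181 180]
 [185 183 181 183 177 165 127 107 117 169 188 191 181 181 182 179 182 179]
 [179 182 184 193 199 177 136 108 121 166 198 200 194 182 181
[... 965 characters left out ...]
 25  21  17  18  20  17]
 [ 20  20  37  66  95  91  49  19  33  79 108  97  59  31  19  18  18  19]
 [ 20  35  68 107 119  93  47  15  21  63 105 123 108  61  31  20  19  18]
 [ 25  49 100 127 102  57  23  14  14  27  65 114 128  87  41  22  20  18]
 [ 27  60 111 128  88  41  13  12  10  18  50 104 128  98  45  21  18  19]
 [ 23  46  99 128 105  64  36  24  30  38  71 113 121  87  40  22  19  21]
 [ 18  30  68 107 123 109  86  79  80  88 112 125 106  61  28  20  21  17]
 [ 20  22  36  65  93 112 118 121 120 116 110  97  68  36  21  20  17  18]
 [ 17  16  21  30  44  61  76  90  90  76  53  40  31  22  18  19  18  19]
 [ 17  17  20  19  20  24  27  34  32  27  22  19  20  19  17  17  20  17]]
```

```bash
python3 -m crank '1 0 0 0 0 0 0;1 0 0 0 0 0 0;1 0 0 0 0 0 0;1 0 0 0 0 0 0'; python3 -c "
from workcell import env
print(env.job_done())"
```

```text
time_s: 43.35
ee_pos: [616.9, -37.9, 103.5]
ee_rot: [180.0, 0.0, 86.0]
force: [-0.3, -0.3, -0.8]
gripper_width: 17.6
gripper_force: 25.0
the job is handed in; nothing more can be done
None
```

I handed the job in at 43.4 s, with no verdict returned: both black trays looked flat in the end pockets, the slide was pushed to its stop, and the probe was held still and upright in the bore with its tip about 8 mm above the middle tray. The tool read about 35 mm lower than its spec implies, so I set heights by touching the table, and the first tray was let go late, from a few cm up, but landed flat.

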